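Weigh the red-capped reagent bottle from the covered tray

TASK

Lift the clear cover off the blue storage tray by its handle and lay it, right way up, on the green mat. Then take the red-capped bottle out of the tray and stand it upright in the middle of the steel balance pan, setting it down gently so that the pan is not overloaded. Leave the yellow-capped bottle lying in the tray and do not disturb the other things on the bench.

Things in the scene. Friction and masses are not known exactly. Their poses are not given: they have to be found in the camera images.
- tray: Blue open tray fixed to the bench. Origin: centre of its underside. Rim wall 198 (x) by 190 (y) outside, 4 thick, top 32 above the bench; inner floor 4 above the bench. A flange 230 by 222 round it, its top 20 above the bench, carries the cover. Two bottles lie in it side by side along x, caps towards its -x side (about towards the robot), 30 to 50 free beyond the caps.
- cover: Clear, loose cover with a black bar handle, about 250 g. A shallow box upside down, 212 (x) by 204 (y) by 50 high, walls 4 thick; it fits round the tray's rim wall with 3 of play and overlaps it by 12 in height. Origin: centre of its lower edge plane (20 above the bench on the tray's flange); z up when right way up.
- cover_grip (a point): Middle of the cover's bar handle, 83 above the cover's origin. The bar is 90 long along the cover's x, 16 wide (y), 14 high (its top 90 above the cover's origin); 26 of free height lies below the bar's underside between its two end posts.
- red_bottle: Square white bottle with a red cap, 142 long in all, 200 to 420 g. Body 50 by 50, 90 long, narrowing from 90 to 102; cap a cylinder of 34 diameter from 102 to 142. Origin: centre of its base; z along its axis from base to cap; x, y square to its flat sides. At the start it lies on a flat side in the tray, axis level, 29 above the bench.
- red_bottle_cap (a point): Centre of the red cap on the bottle's axis, 122 from the base.
- yellow_bottle: The same kind of bottle with a yellow cap, lying in the tray next to the red-capped one, axes 72 apart. Which of the two lies left varies. It stays in the tray.
- mat: Green bench mat fixed to the bench, 270 (x) by 270 (y), 3 thick. Origin: centre of its underside.
- balance: White laboratory balance fixed to the bench, 240 (x) by 190 (y), its case top 46 above the bench, the display on its -x side. Origin: centre of its underside.
- pan_top (a point): Centre of the top face of the balance's round steel pan: 124 diameter, 4 thick, top face 60 above the bench when empty.
- pan (a joint): How far the sprung pan is pressed down, in m: 0 when empty, about 1 mm per 3 N; overloaded beyond 4 mm (12 N).
- pink_rack: Low pink microtube rack, loose, 90 by 125, 38 high. Bystander. Origin: centre of its underside.
- amber_bottle: Amber bottle with a black cap standing upright, loose, 68 diameter, 160 high. Bystander. Origin: centre of its underside.
- tip_box: Yellow pipette-tip box, loose, 85 by 125, 75 high. Bystander. Origin: centre of its underside.
- tape_dispenser: Black bench tape dispenser, loose, 150 by 60, 90 high. Bystander. Origin: centre of its underside.

How it is judged (in metres and radians):
On the way, in this order (a step that is already met when the one before it is completed fails the run):
1. the cover lies right way up on the green mat (horizontal distance between cover and mat below 0.06 m and height (world z) of cover below 0.01 m and angle between cover's own z axis and vertical below 0.1 rad and contact force between cover and mat above 0.5 N), for 0.2 s.
2. the red-capped bottle has been lifted out of the tray, clear of its rim (height (world z) of red_bottle above 0.08 m and contact force between red_bottle and tray below 0.01 N), for 0.1 s.
At the end, for the whole second after the job is handed in: Red-capped bottle upright (0.1 rad) and at rest on the balance pan, its axis within 30 mm of the pan centre; cover at rest, right way up and flat (0.1 rad) on the green mat, centres within 60 mm; yellow-capped bottle still lying flat in the tray (angle between each of red_bottle, cover's own z axis and vertical below 0.1 rad and horizontal distance between red_bottle and pan_top below 0.03 m and z of red_bottle in the frame of pan_top between -0.005 and 0.005 m and contact force between red_bottle and pan above 1 N and linear speed of each of red_bottle, cover below 0.02 m/s and horizontal distance between cover and mat below 0.06 m and height (world z) of cover below 0.01 m and height (world z) of yellow_bottle below 0.04 m and angle between yellow_bottle's own z axis and vertical above 1.4 rad and x of yellow_bottle in the frame of tray between 0 and 0.099 m and y of yellow_bottle in the frame of tray between -0.095 and 0.095 m); the robot touches nothing.
It fails at once if the balance pan is overloaded: pressed down more than 4 mm (12 N) (value of joint pan above 0.004 m).
It fails at once if a bystander (pink rack, amber bottle, tip box or tape dispenser) is shifted by more than 20 mm (distance of any of pink_rack, amber_bottle, tip_box, tape_dispenser from where it was at the start of the episode above 0.02 m).
It fails at once if the yellow-capped bottle is lifted out of the tray (height (world z) of yellow_bottle above 0.08 m).
It also fails if it takes over 58 s, if anything falls off the work surface, if the arm or the gripper's body presses on something with over 40 N, if the wrist force passes 120 N, or if a joint passes its speed limit or range.

ROBOT

A 6-joint arm with a two-finger parallel gripper is mounted at the origin on the work surface. World frame = base frame: x ahead of the robot, y to its left, z up, the work surface at z = 0. Lengths are in mm, angles in rad, forces in N, time in s.
With the tool pointing down it reaches from about 400 to 925 mm from the base axis. Payload 12.5 kg.
Tool frame: the origin (TCP) lies on the front face of the gripper's body, between the roots of the fingers; the fingertips stand 78 mm ahead of it and the grasp point (between the pads) lies 59 mm ahead of it (env.nose_length is the distance from the TCP to the fingertips, in mm); z points along the fingers, y is the line along which they close (so a half turn about z gives the same grasp; the last joint's range is limited). The gripper opens to 95 mm and grips with 3 to 60 N. Pads are 20 mm wide; open, the fingers measure 119 mm over their backs; the gripper's body (75 mm by 180 mm) begins 59 mm behind the grasp point.
Start: joints at [1.001, 0.491, 1.559, -0, 1.092, -0.106], TCP at [279.577, 558.994, 292.261] pointing down, gripper open.
Joint ranges: [-3.1, 3.1], [-0.84, 2.19], [0.05, 2.79], [-1.13, 4.28], [0.06, 2.93], [-2.69, 2.69]. Speed limits (rad/s): [2.22, 2.22, 2.79, 3.14, 3.14, 3.14].

INTERFACE

Orientations are given as [roll, pitch, yaw] about the fixed x, y, z axes, in that order (R = Rz(yaw) Ry(pitch) Rx(roll)).
In Python, from cell import env gives the robot as it stands.
- The arm moves only by the tool jog_arm, never from a script. Its argument "motion" is a list of rows, each a list of 7 numbers: the turn, a rotation vector about the tool's x, y, z in degrees, then the shift along the tool's x, y, z in mm, then the finger opening in mm, from 0 to 95.1. In form: [[wx, wy, wz, x, y, z, hand], ...]. A call has 1 to 10 rows; each row shifts and turns the commanded pose from where the row before left it, along the tool's axes as they then stand; what a row does not reach is not made up. A row lasts 1/8 s, in which the tool goes at most 62.5 mm and 10.7 degrees, less where a joint would pass 70% of its speed; a pose out of reach is approached as far as the arm can. A call is refused whole if a number of a shift passes 62.5 or a number of a turn 10.7, either way. A call with a gripper value outside its range is refused whole. The fingers move at their own pace and stop on an object; the grip force is fixed at half the most. Time passes only in rows, so rows that do not move let the fingers close. It gives the time, the measured TCP pose, the force, the opening and the grip force at its end, in the units of the state.
- env.state(): the state, without advancing time (a new reading comes with each control period).
- env.read_camera(name): name is "scene" or "top" or "wrist"; returns a dict with "color" (480x640x3 uint8, red, green, blue), "z_map" (480x640 float32, mm along the optical axis (not along the pixel's ray), 0 where there is no reading), "camera_matrix" (3x3 intrinsics, pixels), "world_to_cam" (4x4, takes a point from world to camera coordinates). Camera axes: x right, y up, looking along -z (the intrinsics and any distortion apply to the point x, -y, -z); pixel columns grow to the right and rows downward; lengths in mm; the calibration is good to about 2 mm. The wrist camera is an equidistant fisheye: a pixel r from the principal point sees the ray r / f radians off the axis. A picture is of the moment at which its call begins.
- env.job_done(): hands the job in; it is judged then, once.
Trained networks look in the newest picture that a camera, given by its name, has taken for a name from the list of things; names that differ only in an ending like _2 or _b are one class to them, and where a whole thing is asked for, a point or a joint stands for the part that bears it (a point fixed in the world has none). Each returns a list of dicts, best first, with "score" (0 to 1); they miss things now and then, are a little off and sometimes report something else, mostly with a low value. They report only what shows in the picture. A call takes as long as a camera call.
- env.recognise(camera, thing): "location" ([column, row] in pixels, amid what is visible of it).
The state is a dict: "t": time; "joints": joint angles; "qvel": joint speeds; "tau": joint torques, N m; "eef_pos": TCP position; "tcp_rot": TCP orientation; "ft_force": force on the tool from outside, world axes, zero at the start; "moment": the same for the moment, N m; "opening": opening from 0.0 (shut) to 1.0 (fully open); "grip_force": force on a finger pad.
Only numpy, scipy, OpenCV 4.12 (cv2) and the standard library are available. Lean on these libraries where they do the work, as an engineer would, in place of code of your own. Each camera call takes 0.05 s, during which the arm holds its last target. There are 200 camera calls.

## Working session

There is one attempt and no reset: what is moved stays moved. The work goes in short steps, Python scripts to look and compute and a tool call to move; the robot and the scene stay as the last step left them, time stands still between calls to the robot, and variables do not carry over. Pictures are saved under pics/ and viewed, at most 10 in all, crops included, and the job is handed in when it is done.

Besides the shell and the picture viewer there is one more tool, called after "Request:" as name(argument=value, ...) on one line, values as JSON. jog_arm: Moves the arm, as the interface text tells. Its arguments: {"type":"object","properties":{"motion":{"type":"array"}},"required":["motion"]}

```bash
mkdir -p pics; cat > h.py <<'E'
import numpy as np, cv2
from cell import env
from scipy.spatial.transform import Rotation as R
def cloud(c):
    K=c["camera_matrix"];z=c["z_map"].astype(float);T=np.linalg.inv(c["world_to_cam"])
    v,u=np.mgrid[:z.shape[0],:z.shape[1]]
    p=np.stack([(u-K[0,2])/K[0,0]*z,-(v-K[1,2])/K[1,1]*z,-z],-1)
    w=p@T[:3,:3].T+T[:3,3]; w[z<=0]=np.nan
    return w
def save(c,n): cv2.imwrite("pics/"+n,c["color"][...,::-1])
E
python3 - <<'E'
from h import *
s=env.state();print(s)
for n in("top","scene"):
    c=env.read_camera(n);save(c,n+"1.png");w=cloud(c);print(n,c["camera_matrix"].tolist(),np.linalg.inv(c["world_to_cam"])[:3].round(2).tolist())
    for t in("tray","cover","cover_grip","red_bottle","red_bottle_cap","yellow_bottle","mat","balance","pan_top","pink_rack","amber_bottle","tip_box","tape_dispenser"):
        for d in env.recognise(n,t)[:2]:
            u,v=map(int,np.round(d["location"]));print(t,round(d["score"],2),u,v,w[v,u].round(0))
E
```

```text
{'t': 0.0, 'joints': array([ 1.00140055e+00,  4.91571559e-01,  1.55946626e+00, -1.91889196e-05,
        1.09169718e+00, -1.05607040e-01]), 'qvel': array([-0.00132513, -0.00086029, -0.00118097, -0.00017099,  0.0013831 ,
       -0.00054586]), 'tau': array([-9.69981229e-04, -6.12655377e+01, -2.58186257e+01,  6.91937422e-02,
        4.82142437e-02, -9.57019483e-05]), 'eef_pos': array([279.48526551, 558.84566693, 291.64845691]), 'tcp_rot': array([-3.14045488e+00, -1.03491383e-04,  2.67781271e+00]), 'ft_force': array([-0.13291412, -0.44005947,  0.38185685]), 'moment': array([-0.0179546,  0.0096923, -0.0500481]), 'grip_force': 0.0, 'opening': 1.001817188111185}
top [[534.9563646141979, 0.0, 319.10339772162337], [0.0, 534.9563646141979, 231.4975066840993], [0.0, 0.0, 1.0]] [[-0.0, 1.0, -0.06, 489.06], [-1.0, -0.0, -0.01, -11.71], [-0.01, 0.06, 1.0, 1690.45]]
tray 0.6 260 272 [471. 189.  63.]
cover 0.66 221 261 [504. 300. 106.]
cover_grip 0.72 224 261 [504. 290. 107.]
mat 0.95 418 264 [ 493. -300.    8.]
mat 0.23 223 259 [510. 293. 110.]
balance 0.62 324 253 [528.  -6.  60.]
balance 0.58 226 
[... 212 characters left out ...]
7 [425. 540.  23.]
scene [[441.8310104210823, 0.0, 314.35391166467275], [0.0, 441.8310104210823, 241.30508636607388], [0.0, 0.0, 1.0]] [[-0.84, -0.28, 0.46, 1197.57], [0.54, -0.48, 0.7, 909.1], [0.02, 0.83, 0.55, 833.43]]
tray 0.9 418 347 [552. 409.  18.]
tray 0.5 242 241 [ 763. -155.   81.]
cover 0.89 403 307 [531. 319.  71.]
cover_grip 0.86 405 309 [531. 327.  70.]
mat 0.65 294 220 [ 495. -299.    2.]
balance 0.68 332 257 [556.  33.  62.]
pink_rack 0.56 292 224 [ 513. -282.   -1.]
pink_rack 0.35 398 350 [600. 389.  16.]
amber_bottle 0.88 244 243 [ 756. -157.   71.]
tip_box 0.89 278 183 [ 458. -488.   63.]
tip_box 0.74 239 243 [ 773. -156.   77.]
tape_dispenser 0.84 491 360 [449. 541.  38.]
```

View pics/top1.png

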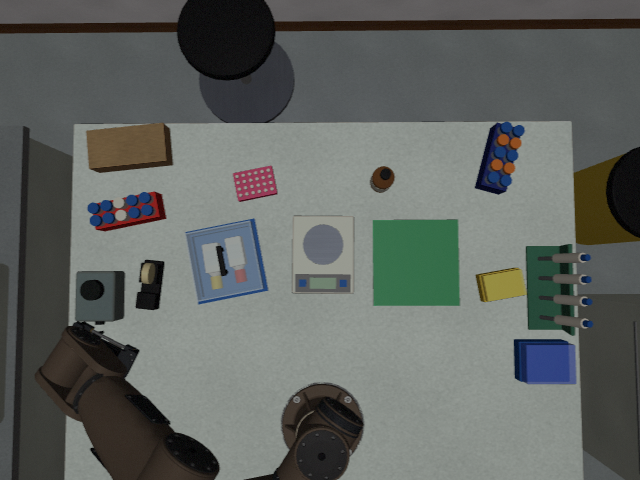

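```bash
python3 - <<'E'
from h import *
c=env.read_camera("top");w=cloud(c);I=c["color"].astype(int);X,Y,Z=w[...,0],w[...,1],w[...,2]
hsv=cv2.cvtColor(c["color"],cv2.COLOR_RGB2HSV)
def rect(n,m):
    p=w[m][:,:2].astype(np.float32)
    if len(p)<5: print(n,len(p));return
    print(n,len(p),[np.round(a,1) for a in cv2.minAreaRect(p)],w[m].mean(0).round(1),np.median(w[m][:,2]).round(1))
near=(abs(X-500)<170)&(abs(Y-300)<170)
rect("handle",near&(Z>98)&(Z<125)&(I.sum(2)<200))
rect("dark", near&(I.sum(2)<150))
H=hsv[...,0];S=hsv[...,1]
m=(H>95)&(H<125)&(S>90)&near; rect("blue",m&(Z<45))
rect("cover z60-80",near&(Z>60)&(Z<80))
g=(H>40)&(H<90)&(S>60)&(Y<-100)&(abs(X-490)<200)
g=cv2.morphologyEx(g.astype(np.uint8),cv2.MORPH_OPEN,np.ones((5,5)))>0; rect("mat",g)
rect("pan",(abs(X-530)<140)&(abs(Y)<140)&(Z>56)&(Z<66))
rect("case",(abs(X-530)<160)&(abs(Y)<140)&(Z>38)&(Z<66))
rect("red",((H<8)|(H>172))&(S>120)&near)
rect("yel",(H>20)&(H<34)&(S>120)&near)
E
```

```text
handle 161 [array([505.4, 299.4]), array([88.4, 16.7]), np.float64(10.7)] [504.5 298.5 109.7] 110.1
dark 160 [array([505.7, 299.2]), array([87.9, 16.7]), np.float64(11.2)] [505.3 298.7 109.1] 109.9
blue 470 [array([505.3, 302.8]), array([229.5, 226. ]), np.float64(11.0)] [492.5 246.1  21.9] 20.9
cover z60-80 4497 [array([505.8, 299.7]), array([212.4, 206.4]), np.float64(11.1)] [505.4 298.5  70.2] 70.2
mat 10215 [array([ 473.8, -452.5]), array([626.9, 302.8]), np.float64(81.2)] [ 476.3 -404.7   10. ] 4.2
pan 1049 [array([ 5.262e+02, -3.000e-01]), array([213.8, 175.6]), np.float64(1.2)] [550.9  -3.7  60.4] 60.1
case 4595 [array([524.1,  -1.2]), array([187.6, 237.7]), np.float64(89.6)] [523.2  -2.6  50.1] 48.5
red 2
yel 0
```

The top view shows the clear cover at about (225,261) with its black handle at (222,261). The red cap is at (240,275), so it is the right-hand bottle, and the yellow cap is at (216,283). The pan is at (323,244) and the mat at (416,262). The handle, cover and tray fits agree: centre (505.5, 299.4), yaw 11°, handle top at 110 as expected.

Request:
jog_arm(motion=[[0,0,0,-40,-16,0,60],[0,0,0,-40,-16,0,60],[0,0,0,-40,-16,0,60],[0,0,0,-40,-16,0,60],[0,0,0,-40,-16,0,60],[0,0,0,-40,-16,0,60],[0,0,0,-40,-17,0,60],[0,0,0,-38,-17,0,60],[0,0,-9.4,0,0,0,60],[0,0,-9.4,0,0,0,60]])

```text
t: 2.7
eef_pos: [506.2, 299.9, 292.2]
tcp_rot: [3.141, -0.0, 3.01]
ft_force: [0.0, 0.1, -0.1]
opening: 0.632
grip_force: 0.0
```

Request:
jog_arm(motion=[[0,0,-9.4,0,0,0,60],[0,0,-9.4,0,0,0,60],[0,0,0,0,0,30,60],[0,0,0,0,0,30,60],[0,0,0,0,0,0,60]])

```text
t: 3.32
eef_pos: [505.3, 300.2, 230.7]
tcp_rot: [-3.141, -0.003, -2.949]
ft_force: [-0.6, 0.4, 0.9]
opening: 0.63
grip_force: 0.0
```

```bash
cat >> h.py <<'E'
def togo(pos,rot):
    "remaining tool-frame shift (mm) and turn (rotvec deg) from the measured pose to TCP pos, Rotation rot"
    s=env.state();A=R.from_euler("xyz",s["tcp_rot"])
    print("t",round(s["t"],2),"pos",s["eef_pos"].round(1),"rpy",np.degrees(s["tcp_rot"]).round(1),"j",s["joints"].round(2),"F",s["ft_force"].round(1),"open",round(s["opening"]*95.1,1),"grip",round(s["grip_force"],1))
    print("shift",A.inv().apply(np.array(pos)-s["eef_pos"]).round(1),"turn",np.degrees((A.inv()*rot).as_rotvec()).round(1))
def down(yaw): return R.from_euler("xyz",[180,0,yaw],degrees=True)
E
python3 - <<'E'
from h import *
togo([505.5,299.4,162],down(191))
c=env.read_camera("top");w=cloud(c);save(c,"top2.png");X,Y,Z=w[...,0],w[...,1],w[...,2];hsv=cv2.cvtColor(c["color"],cv2.COLOR_RGB2HSV)
def big(m):
    n,l,s,_=cv2.connectedComponentsWithStats(m.astype(np.uint8));return l==1+np.argmax(s[1:,4])
H,S,V=hsv[...,0],hsv[...,1],hsv[...,2]
m=big((H>40)&(H<90)&(S>60)&(Y<-140)&(Y>-450)&(abs(X-490)<160));print("mat",cv2.minAreaRect(w[m][:,:2].astype(np.float32)))
print(hsv[244,323],hsv[225,300])
m=big((Z>53)&(Z<70)&(abs(X-555)<80)&(abs(Y+3)<80));print("pan",cv2.minEnclosingCircle(w[m][:,:2].astype(np.float32)),np.median(Z[m]))
E
```

```text
t 3.33 pos [505.3 300.2 230.7] rpy [-180.    -0.2 -169. ] j [ 0.42  0.51  1.72  0.    0.92 -1.34] F [-0.6  0.4  0.9] open 59.9 grip 0.0
shift [-0.3 -0.8 68.7] turn [-0.  -0.2  0. ]
mat ((498.91766357421875, -293.30792236328125), (270.1441650390625, 268.34832763671875), 89.9826889038086)
[110  31 122] [ 39  16 164]
pan ((558.7257690429688, 0.0620088204741478), 67.6491928100586) 60.02178714388924
```

Request:
jog_arm(motion=[[0,0,0,0,-1,25,60],[0,0,0,0,0,25,60],[0,0,0,0,0,19,60],[0,0,0,0,0,0,0],[0,0,0,0,0,0,0],[0,0,0,0,0,0,0],[0,0,0,0,0,0,0],[0,0,0,0,0,0,0]])

```text
t: 4.38
eef_pos: [506.1, 299.5, 163.6]
tcp_rot: [3.142, 0.001, -2.949]
ft_force: [-1.6, 2.9, 3.3]
opening: 0.167
grip_force: 30.0
```

Request:
jog_arm(motion=[[0,0,0,0,0,-8,0],[0,0,0,0,0,-15,0],[0,0,0,0,0,-25,0],[0,0,0,0,0,-40,0],[0,0,0,0,0,-50,0],[0,0,0,0,0,-40,0],[0,0,0,0,0,0,0]])

```text
t: 5.25
eef_pos: [506.3, 299.7, 345.0]
tcp_rot: [3.14, 0.006, -2.949]
ft_force: [0.4, -0.9, -3.8]
opening: 0.163
grip_force: 30.0
```

```bash
python3 - <<'E'
from h import *
togo([499,-293,340],down(180))
save(env.read_camera("scene"),"s2.png")
E
```

```text
t 5.25 pos [506.3 299.7 345. ] rpy [ 179.9    0.3 -169. ] j [ 0.42  0.39  1.58  0.    1.16 -1.34] F [ 0.4 -0.9 -3.8] open 15.5 grip 30.0
shift [ 120.5 -580.3    3.4] turn [ 0.1  0.3 11. ]
```

View pics/s2.png

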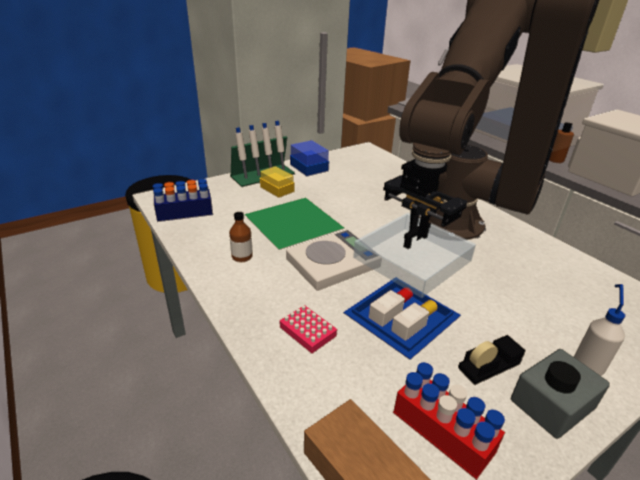

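The cover is held level at (415,250). The tray at (402,315) still holds both bottles, with caps towards the robot.

Request:
jog_arm(motion=[[0,0,5.5,0,0,0,0],[0,0,5.5,0,0,0,0],[0,0,0,0,-20,0,0],[0,0,0,0,-35,0,0],[0,0,0,1,-45,0,0],[0,0,0,1,-45,0,0],[0,0,0,1,-45,0,0],[0,0,0,1,-45,0,0],[0,0,0,1,-45,0,0],[0,0,0,1,-45,0,0]])

```text
t: 6.55
eef_pos: [499.1, -27.6, 340.4]
tcp_rot: [3.141, -0.002, -3.14]
ft_force: [0.7, -0.1, -3.7]
opening: 0.164
grip_force: 30.0
```

Request:
jog_arm(motion=[[0,0,0,1,-45,0,0],[0,0,0,0,-45,0,0],[0,0,0,0,-45,0,0],[0,0,0,0,-45,0,0],[0,0,0,0,-45,0,0],[0,0,0,0,-35,0,0],[0,0,0,0,-8,0,0],[0,0,0,0,0,0,0],[0,0,0,0,0,0,0]])

```text
t: 7.68
eef_pos: [499.1, -292.6, 341.1]
tcp_rot: [3.141, -0.0, -3.14]
ft_force: [-0.4, -0.2, -2.8]
opening: 0.166
grip_force: 30.0
```

```bash
python3 - <<'E'
from h import *
togo([499,-293,146],down(180))
c=env.read_camera("top");w=cloud(c);save(c,"top3.png");X,Y,Z=w[...,0],w[...,1],w[...,2];hsv=cv2.cvtColor(c["color"],cv2.COLOR_RGB2HSV);H,S,V=[hsv[...,i] for i in range(3)]
near=(abs(X-505)<125)&(abs(Y-299)<125)
ax=np.array([np.cos(np.radians(11)),np.sin(np.radians(11))])
for n,m in(("red",((H<8)|(H>172))&(S>120)&near),("yel",(H>20)&(H<34)&(S>120)&near),("white",(S<60)&(V>110)&near&(Z>45))):
    p=w[m]
    if n=="white":
        for k,l in enumerate([1]):
            nn,lab,st,_=cv2.connectedComponentsWithStats(m.astype(np.uint8))
            for i in range(1,nn):
                if st[i,4]>50: q=w[lab==i];print("body",[np.round(a,1) for a in cv2.minAreaRect(q[:,:2].astype(np.float32))],np.median(q[:,2]).round(1))
    else: print(n,len(p),p.mean(0).round(1),np.percentile(p[:,2],[5,50,95]).round(1),[np.round(a,1) for a in cv2.minAreaRect(p[:,:2].astype(np.float32))])
m=(S>20)&(S<60)&(H>100)&(H<120)&(Z>55)&(Z<65)&(abs(X-555)<80)&(abs(Y+3)<80);q=w[m][:,:2].astype(np.float32);print("pan",len(q),np.percentile(q,[1,99],0),cv2.minAreaRect(q))
m=(Z>57)&(Z<63)&(abs(X-555)<80)&(abs(Y+3)<80);q=w[m][:,:2].astype(np.float32);print("pan",len(q),np.percentile(q,[2,98],0))
cv2.imwrite("pics/crop3.png",cv2.resize(c["color"][200:320,170:370,::-1],(800,480),interpolation=cv2.INTER_NEAREST))
E
```

```text
t 7.67 pos [ 499.1 -292.6  341.1] rpy [ 180.    -0.  -179.9] j [-0.64  0.38  1.61  0.    1.15 -2.22] F [-0.4 -0.2 -2.8] open 15.8 grip 30.0
shift [  0.   -0.5 195.1] turn [ 0.  -0.   0.1]
red 123 [460.6 252.6  43.3] [35.6 43.6 50. ] [array([460.5, 253.4]), array([37.9, 30.4]), np.float64(11.1)]
yel 122 [440.2 326.3  43.2] [36.5 43.4 50.1] [array([439.8, 328.3]), array([37.7, 30.6]), np.float64(7.4)]
body [array([531.2, 268. ]), array([98.4, 50.4]), np.float64(11.2)] 54.3
body [array([510.4, 338.3]), array([100.9,  50.4]), np.float64(9.2)] 54.3
pan 1001 [[500.29342651 -57.60964966]
 [610.43267822  52.28013611]] ((553.9395141601562, -2.5882720947265625), (116.09613037109375, 119.30581665039062), 89.14505767822266)
pan 767 [[500.35982178 -57.66934998]
 [610.1370459   52.17376709]]
```

View pics/crop3.png

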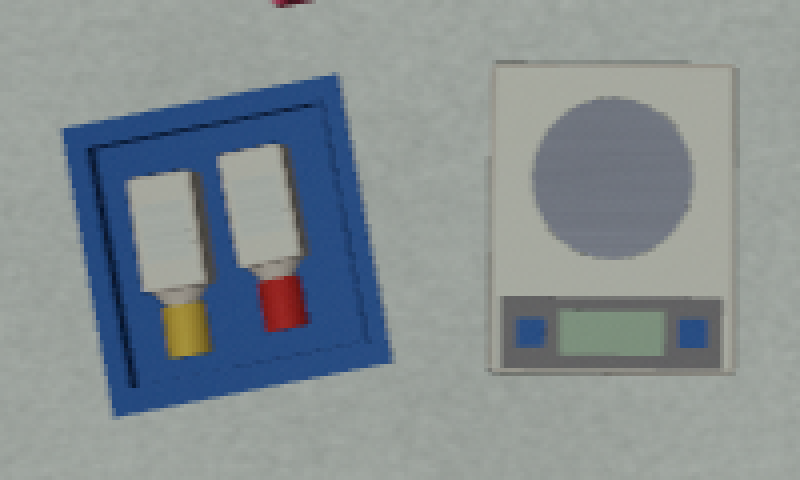

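The crop shows the red-capped bottle on the right, cap at crop (283,303), and the yellow-capped one on the left at (187,330). The pan is at (613,178). Cap and body fits agree on the red cap at (460, 253.5), yaw 11°, and the pan centre is (555, -2.7).

Request:
jog_arm(motion=[[0,0,0,0,0,40,0],[0,0,0,0,0,45,0],[0,0,0,0,0,45,0],[0,0,0,0,0,35,0],[0,0,0,0,0,15,0],[0,0,0,0,0,8,0],[0,0,0,0,0,4,0],[0,0,0,0,0,2,0],[0,0,0,0,0,0,0],[0,0,0,0,0,0,0]])

```text
t: 8.98
eef_pos: [499.4, -293.6, 147.6]
tcp_rot: [-3.141, 0.001, -3.141]
ft_force: [0.3, 0.2, -4.0]
opening: 0.162
grip_force: 30.0
```

Request:
jog_arm(motion=[[0,0,0,0,0,1,0],[0,0,0,0,0,0,0],[0,0,0,0,0,0,0]])

```text
t: 9.35
eef_pos: [499.4, -293.6, 146.6]
tcp_rot: [-3.141, 0.0, -3.141]
ft_force: [-1.3, 0.1, 3.9]
opening: 0.162
grip_force: 30.0
```

Request:
jog_arm(motion=[[0,0,0,0,0,0,50],[0,0,0,0,0,0,60],[0,0,0,0,0,0,60],[0,0,0,0,0,-20,60],[0,0,0,0,0,-40,60],[0,0,0,0,0,-50,60],[0,0,0,0,0,-40,60],[0,0,0,5,40,0,60],[0,0,0,5,45,0,60],[0,0,0,5,45,0,60]])

```text
t: 10.6
eef_pos: [483.9, -162.3, 296.3]
tcp_rot: [3.142, 0.0, 3.142]
ft_force: [0.1, 0.0, 0.8]
opening: 0.634
grip_force: 0.0
```

```bash
python3 - <<'E'
from h import *
togo([429,247.5,250],down(191))
c=env.read_camera("top");w=cloud(c);X,Y,Z=w[...,0],w[...,1],w[...,2]
m=(abs(X-499)<140)&(abs(Y+293)<130)&(Z>45)&(Z<60);print("cover",[np.round(a,1) for a in cv2.minAreaRect(w[m][:,:2].astype(np.float32))],np.median(Z[m]))
E
```

```text
t 10.6 pos [ 483.9 -162.3  296.3] rpy [180.   0. 180.] j [-0.45  0.32  1.83  0.    0.99 -2.02] F [0.1 0.  0.8] open 60.3 grip 0.0
shift [ 54.9 409.8  46.3] turn [  0.   0. -11.]
cover [array([ 498.4, -291.7]), array([205.8, 210.9]), np.float64(89.7)] 52.35586550132439
```

Request:
jog_arm(motion=[[0,0,0,6,45,0,60],[0,0,0,6,46,0,60],[0,0,0,6,46,0,60],[0,0,0,6,46,0,60],[0,0,0,6,46,0,60],[0,0,0,6,46,0,60],[0,0,0,6,46,0,60],[0,0,0,6,46,0,60],[0,0,0,6,43,0,60],[0,0,-5.5,0,0,23,60]])

```text
t: 11.9
eef_pos: [429.9, 248.9, 273.9]
tcp_rot: [3.14, 0.003, -3.04]
ft_force: [-0.8, -0.6, -1.5]
opening: 0.629
grip_force: 0.0
```

Request:
jog_arm(motion=[[0,0,-5.5,0,0,23,60],[0,-7.5,0,0,0,0,60],[0,-7.5,0,0,0,0,60],[0,-7.5,0,0,0,0,60],[0,-7.5,0,0,0,0,60],[0,0,0,0,0,0,60]])

```text
t: 12.65
eef_pos: [430.1, 245.2, 250.0]
tcp_rot: [-3.135, 0.503, -2.949]
ft_force: [0.2, 0.4, -0.7]
opening: 0.633
grip_force: 0.0
```

```bash
python3 - <<'E'
from h import *
r=down(191)*R.from_euler("y",-30,degrees=True);print(r.as_matrix()[:,2])
togo([429,247.5,150],r)
togo([429,247.5,80.5],r)
E
```

```text
[ 0.49081359  0.0954045  -0.8660254 ]
t 12.65 pos [430.1 245.2 250. ] rpy [-179.6   28.8 -169. ] j [ 0.43  0.29  2.14 -0.51  0.25 -0.87] F [ 0.2  0.4 -0.7] open 60.2 grip 0.0
shift [48.7  3.1 87.2] turn [-0.4 -1.2  0. ]
t 12.65 pos [430.1 245.2 250. ] rpy [-179.6   28.8 -169. ] j [ 0.43  0.29  2.14 -0.51  0.25 -0.87] F [ 0.2  0.4 -0.7] open 60.2 grip 0.0
shift [ 82.3   3.5 148.1] turn [-0.4 -1.2  0. ]
```

Request:
jog_arm(motion=[[0.4,8.4,0,0,0,0,60],[0,8.4,0,0,0,0,60],[0,0,0,0,0,30,60],[0,0,0,0,0,40,60],[0,0,0,0,0,0,60]])

```text
t: 13.28
eef_pos: [445.8, 247.0, 180.0]
tcp_rot: [-3.129, 0.211, -2.954]
ft_force: [0.0, 0.2, -0.1]
opening: 0.628
grip_force: 0.0
```

```bash
python3 - <<'E'
from h import *
r=down(191)*R.from_euler("y",-12,degrees=True)
togo([445.5,250.6,86.7],r)
E
```

```text
t 13.28 pos [445.8 247.  180. ] rpy [-179.3   12.1 -169.2] j [ 0.4   0.45  2.05 -0.13  0.44 -1.25] F [ 0.   0.2 -0.1] open 59.7 grip 0.0
shift [19.2  4.8 91.3] turn [-0.8  0.1 -0.2]
```

Request:
jog_arm(motion=[[-0.8,0,0,5,5,25,60],[0,0,0,5,0,25,60],[0,0,0,5,0,22,60],[0,0,0,4,0,19,60],[0,0,0,0,0,0,60]])

```text
t: 13.9
eef_pos: [446.4, 251.8, 89.1]
tcp_rot: [3.141, 0.216, -2.954]
ft_force: [0.2, 0.0, 1.1]
opening: 0.631
grip_force: 0.0
```

```bash
python3 - <<'E'
from h import *
r=down(191)*R.from_euler("y",-12,degrees=True)
togo([445.5,250.6,86.7],r)
save(env.read_camera("scene"),"s4.png")
E
```

```text
t 13.9 pos [446.4 251.8  89.1] rpy [ 180.    12.4 -169.3] j [ 0.4   0.62  2.1  -0.22  0.21 -1.14] F [0.2 0.  1.1] open 60.0 grip 0.0
shift [ 1.6 -1.1  2.2] turn [-0.   0.4 -0.3]
```

View pics/s4.png

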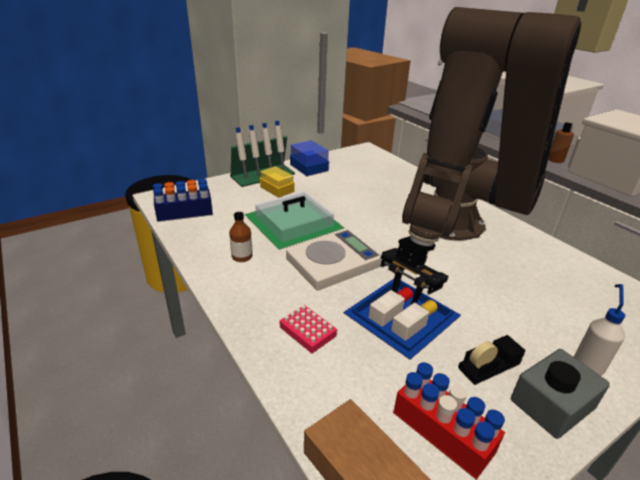

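The cover lies on the mat at (295,222) and the gripper straddles the red cap at (407,294). Closing, then a small lift.

Request:
jog_arm(motion=[[0,0,0,1,-1,2,60],[0,0,0,0,0,0,20],[0,0,0,0,0,0,0],[0,0,0,0,0,0,0],[0,0,0,0,0,0,0],[0,0,0,0,0,0,0],[0,0,0,-2,0,-8,0],[0,0,0,-3,0,-15,0],[0,0,0,-4,0,-20,0],[0,0,0,0,0,0,0]])

```text
t: 15.2
eef_pos: [445.7, 250.8, 132.3]
tcp_rot: [3.14, 0.22, -2.954]
ft_force: [0.4, 0.3, -3.6]
opening: 0.349
grip_force: 30.0
```

Request:
jog_arm(motion=[[0,0,0,-5,0,-25,0],[0,0,0,-7,0,-35,0],[0,0,0,-8,0,-40,0],[0,0,0,-8,0,-40,0],[0,0,0,-8,0,-40,0],[0,0,0,0,0,0,0]])

```text
t: 15.95
eef_pos: [442.1, 249.9, 316.2]
tcp_rot: [3.14, 0.222, -2.954]
ft_force: [-0.0, -0.1, -3.9]
opening: 0.35
grip_force: 30.0
```

```bash
python3 - <<'E'
from h import *
togo([446,250,300],down(191))
save(env.read_camera("scene"),"s5.png")
E
```

```text
t 15.95 pos [442.1 249.9 316.2] rpy [ 179.9   12.7 -169.3] j [ 0.4   0.24  1.9  -0.06  0.78 -1.32] F [-0.  -0.1 -3.9] open 33.3 grip 30.0
shift [-0.2 -0.7 16.7] turn [ 0.1 12.7 -0.3]
```

View pics/s5.png

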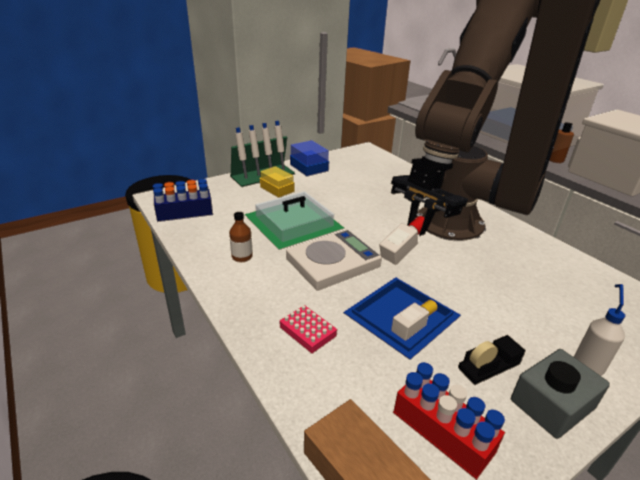

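The red bottle hangs from the gripper at (402,240), its base sagging a little. The yellow bottle is still in the tray. Measuring the bottle's inclination.

```bash
cat >> h.py <<'E'
def bottle(cam="scene"):
    "angle of bottle axis below tool-plane horizontal, from points projected to plane normal to tool y; lateral tilt too"
    s=env.state();A=R.from_euler("xyz",s["tcp_rot"]);g=s["eef_pos"]+A.apply([0,0,59])
    c=env.read_camera(cam);w=cloud(c);hsv=cv2.cvtColor(c["color"],cv2.COLOR_RGB2HSV)
    d=np.linalg.norm(w-g,axis=-1)
    m=(d<165)&(w[...,2]>85)&(hsv[...,1]<70)&(hsv[...,2]>90)
    n,l,st,_=cv2.connectedComponentsWithStats(m.astype(np.uint8));m=l==1+np.argmax(st[1:,4])
    p=A.inv().apply(w[m]-g); q=p[:,[0,2]].astype(np.float32)
    (cx,cz),(a,b),th=cv2.minAreaRect(q)
    up=A.inv().apply([0,0,1])
    print(cam,m.sum(),"rect c",round(cx,1),round(cz,1),"size",round(a,1),round(b,1),"th",round(th,1),"up in tool xz",up.round(3),"lowest z",np.nanpercentile(w[m][:,2],[0.5,99.5]).round(1))
    ang=[th+k*90 for k in range(4)]; best=max(ang,key=lambda t:np.cos(np.radians(t))*-cx+np.sin(np.radians(t))*-cz)
    e=np.array([np.cos(np.radians(best)),0,np.sin(np.radians(best))]);W=A.apply(e)
    print("axis(base->cap) tool",e.round(3),"world",W.round(3),"deg from up",np.degrees(np.arccos(W[2])).round(1))
E
python3 - <<'E'
from h import *
bottle("scene");bottle("top")
E
```

```text
scene 1019 rect c -59.8 31.9 size 51.6 111.6 th 57.1 up in tool xz [-0.217  0.001 -0.976] lowest z [198.5 268.3]
axis(base->cap) tool [ 0.84   0.    -0.543] world [-0.921 -0.175  0.348] deg from up 69.7
top 637 rect c -69.2 16.0 size 45.4 98.2 th 81.7 up in tool xz [-0.215  0.    -0.977] lowest z [236.6 272.6]
axis(base->cap) tool [ 0.99   0.    -0.144] world [-0.98  -0.186 -0.072] deg from up 94.1
```

Request:
jog_arm(motion=[[0,6.3,0,0,0,0,0],[0,6.3,0,0,0,0,0],[0,0,5.6,0,0,0,0],[0,0,5.6,0,0,0,0],[0,0,5.6,0,0,0,0],[0,0,0,-12,-15,0,0],[0,0,0,-23,-28,0,0],[0,0,0,-23,-30,0,0],[0,0,0,-24,-30,0,0],[0,0,0,-24,-30,0,0]])

```text
t: 17.35
eef_pos: [533.9, 104.2, 312.6]
tcp_rot: [-3.141, -0.004, 3.038]
ft_force: [0.1, 0.3, -3.6]
opening: 0.352
grip_force: 30.0
```

Request:
jog_arm(motion=[[0,0,0,-24,-30,0,0],[0,0,0,-24,-30,0,0],[0,0,0,-22,-28,0,0],[0,0,0,-11,-14,0,0],[0,7,0,0,0,0,0],[0,7,0,0,0,0,0],[0,7,0,0,0,0,0],[0,7,0,0,0,0,0],[0,7,0,0,0,0,0],[0,7,0,0,0,0,0]])

```text
t: 18.6
eef_pos: [603.1, -3.9, 312.9]
tcp_rot: [3.14, -0.74, 3.038]
ft_force: [0.5, 0.5, -3.2]
opening: 0.355
grip_force: 30.0
```

```bash
python3 - <<'E'
from h import *
togo([604,-3,316],down(174)*R.from_euler("y",57,degrees=True))
bottle("scene");bottle("top")
E
```

```text
t 18.6 pos [603.1  -3.9 312.9] rpy [179.9 -42.4 174.1] j [-0.11  0.68  1.29 -0.01  1.92 -1.58] F [ 0.5  0.5 -3.2] open 33.7 grip 30.0
shift [ 1.5  1.  -2.8] turn [ 0.  14.6  0. ]
scene 743 rect c -45.3 8.5 size 80.9 165.5 th 33.3 up in tool xz [ 0.674  0.001 -0.739] lowest z [155.6 296.4]
axis(base->cap) tool [0.836 0.    0.549] world [-0.982  0.103  0.157] deg from up 80.9
top 15 rect c 21.5 -98.4 size 37.5 13.6 th 29.4 up in tool xz [ 0.68   0.001 -0.733] lowest z [344.2 363.7]
axis(base->cap) tool [-0.492  0.     0.871] world [-0.23   0.025 -0.973] deg from up 166.6
```

```bash
sed -i 's/(w\[...,2\]>85)&/(w[...,2]>85)\&(w[...,2]<g[2]-5)\&/' h.py; python3 - <<'E'
from h import *
bottle("scene")
c=env.read_camera("scene");s=env.state();A=R.from_euler("xyz",s["tcp_rot"]);g=s["eef_pos"]+A.apply([0,0,59]);print(g)
cv2.imwrite("pics/s6.png",cv2.resize(c["color"][130:290,230:430,::-1],(750,600)))
E
```

```text
scene 737 rect c -53.1 30.0 size 53.1 118.5 th 57.7 up in tool xz [ 0.674  0.001 -0.739] lowest z [151.7 255.9]
axis(base->cap) tool [ 0.845  0.    -0.534] world [-0.263  0.027  0.964] deg from up 15.3
[5.63879416e+02 3.55229025e-01 2.68876369e+02]
```

View pics/s6.png

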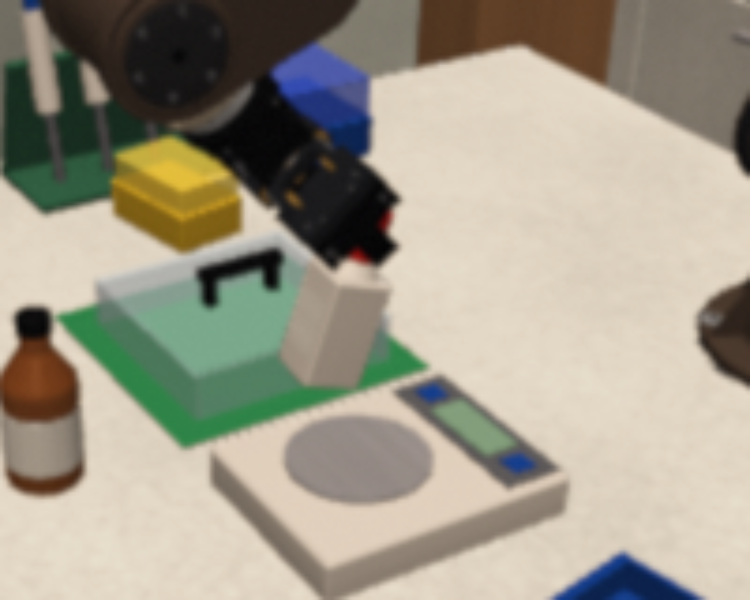

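The bottle at crop (338,325) leans about 15°, consistent with the earlier axis, so it has not slipped further. Turning the remaining 15°.

Request:
jog_arm(motion=[[0,5,0,0,0,0,0],[0,5,0,0,0,0,0],[0,5,0,0,0,0,0],[0,0,0,0,0,0,0]])

```text
t: 19.3
eef_pos: [603.0, -3.7, 313.0]
tcp_rot: [3.141, -0.995, 3.037]
ft_force: [-0.1, -0.8, -4.2]
opening: 0.353
grip_force: 30.0
```

```bash
python3 - <<'E'
from h import *
bottle("scene")
s=env.state();A=R.from_euler("xyz",s["tcp_rot"]);g=s["eef_pos"]+A.apply([0,0,59]);print("g",g.round(1),"joints",s["joints"].round(2))
c=env.read_camera("scene");w=cloud(c);hsv=cv2.cvtColor(c["color"],cv2.COLOR_RGB2HSV)
m=(np.linalg.norm(w-g,axis=-1)<165)&(w[...,2]>100)&(w[...,2]<g[2]-33)&(hsv[...,1]<70)&(hsv[...,2]>90)
p=w[m]
# body faces: normals via edges of local PCA -> cluster by x/y: horizontal minAreaRect at slices
for lo,hi in((0,25),(25,50),(50,75),(75,100)):
    z0=np.nanpercentile(p[:,2],1);k=(p[:,2]>z0+lo)&(p[:,2]<z0+hi);print(z0.round(1),lo,k.sum(),[np.round(a,1) for a in cv2.minAreaRect(p[k][:,:2].astype(np.float32))])
E
```

```text
scene 657 rect c -55.4 31.8 size 54.1 110.8 th 58.3 up in tool xz [ 0.839  0.    -0.544] lowest z [163.1 264.7]
axis(base->cap) tool [ 0.85   0.    -0.526] world [-0.022  0.002  1.   ] deg from up 1.2
g [553.8   1.5 281.3] joints [-0.11  0.76  1.23 -0.01  2.15 -1.58]
164.6 0 164 [array([571.5,  10.1]), array([37.6, 69.7]), np.float64(36.3)]
164.6 25 178 [array([569.1,  10.7]), array([36.5, 68.2]), np.float64(38.5)]
164.6 50 170 [array([567.3,  14.9]), array([34.1, 65.9]), np.float64(48.3)]
164.6 75 57 [array([556.8,  16.7]), array([24. , 50.8]), np.float64(82.4)]
```

```bash
cat >> h.py <<'E'
def faces(zlo=None):
    "fit the two visible side planes of the upright bottle in a frame at the grasp point, x along the tool's heading"
    s=env.state();A=R.from_euler("xyz",s["tcp_rot"]);g=s["eef_pos"]+A.apply([0,0,59])
    yv=-A.as_matrix()[:,1];yv[2]=0;yv/=np.linalg.norm(yv);B=np.array([np.cross(yv,[0,0,1]),yv,[0,0,1]])
    if B[0,0]<0:B[:2]*=-1
    c=env.read_camera("scene");w=cloud(c);hsv=cv2.cvtColor(c["color"],cv2.COLOR_RGB2HSV)
    p=((w-g)@B.T)[(hsv[...,1]<70)&(hsv[...,2]>90)]
    p=p[(abs(p[:,0])<40)&(abs(p[:,1])<40)&(p[:,2]<-38)&(p[:,2]>-112)]
    for i,j in((0,1),(1,0)):
        q=p[(p[:,i]>17)&(p[:,i]<35)&(abs(p[:,j])<20)]
        co=np.zeros(3)
        for _ in range(4):
            M=np.c_[q[:,j],q[:,2]+75,np.ones(len(q))];co=np.linalg.lstsq(M,q[:,i],rcond=None)[0];r=q[:,i]-M@co;q=q[abs(r)<max(2*r.std(),1)]
        print("xy"[i],"face n",len(q),"offset at mid-body",co[2].round(1),"(25) lean deg (top towards +)",np.degrees(np.arctan(co[1])).round(2),"yaw slope",np.degrees(np.arctan(co[0])).round(1),"rms",r.std().round(2))
    print("g",g.round(1),"B",B[0].round(3),B[1].round(3),"t",round(s["t"],2))
E
python3 -c "
from h import *
faces();faces()"
```

```text
x face n 137 offset at mid-body 27.7 (25) lean deg (top towards +) -2.72 yaw slope -1.0 rms 0.98
y face n 238 offset at mid-body 24.1 (25) lean deg (top towards +) -0.25 yaw slope 1.4 rms 1.59
g [553.7   1.6 281.7] B [ 0.994 -0.105 -0.   ] [ 0.105  0.994 -0.   ] t 19.4
x face n 127 offset at mid-body 27.8 (25) lean deg (top towards +) -3.16 yaw slope -0.5 rms 0.87
y face n 254 offset at mid-body 24.1 (25) lean deg (top towards +) 0.32 yaw slope 0.0 rms 1.67
g [553.7   1.6 282. ] B [ 0.994 -0.105 -0.   ] [ 0.105  0.994 -0.   ] t 19.45
```

Request:
jog_arm(motion=[[0,2,0,0,-3,0,0],[0,0,0,-13,0,8,0],[0,0,0,-21,0,13,0],[0,0,0,-21,0,13,0],[0,0,0,-13,0,8,0],[0,0,0,-5,0,3,0],[0,0,0,0,0,0,0],[0,0,0,0,0,0,0]])

```text
t: 20.5
eef_pos: [601.6, -6.5, 228.6]
tcp_rot: [-3.141, -1.031, 3.036]
ft_force: [-0.2, 0.5, -3.2]
opening: 0.352
grip_force: 30.0
```

```bash
python3 - <<'E'
from h import *
faces()
s=env.state();print(s["eef_pos"].round(1),s["joints"].round(2))
c=env.read_camera("scene");w=cloud(c)
cv2.imwrite("pics/s7.png",cv2.resize(c["color"][160:270,260:400,::-1],(750,590)))
E
```

```text
x face n 98 offset at mid-body 25.2 (25) lean deg (top towards +) -0.77 yaw slope -1.9 rms 0.82
y face n 214 offset at mid-body 24.3 (25) lean deg (top towards +) 0.98 yaw slope 0.4 rms 1.41
g [551.3  -1.2 198.3] B [ 0.994 -0.105 -0.   ] [ 0.105  0.994 -0.   ] t 20.5
[601.6  -6.5 228.6] [-0.12  0.85  1.29 -0.01  2.04 -1.58]
```

View pics/s7.png

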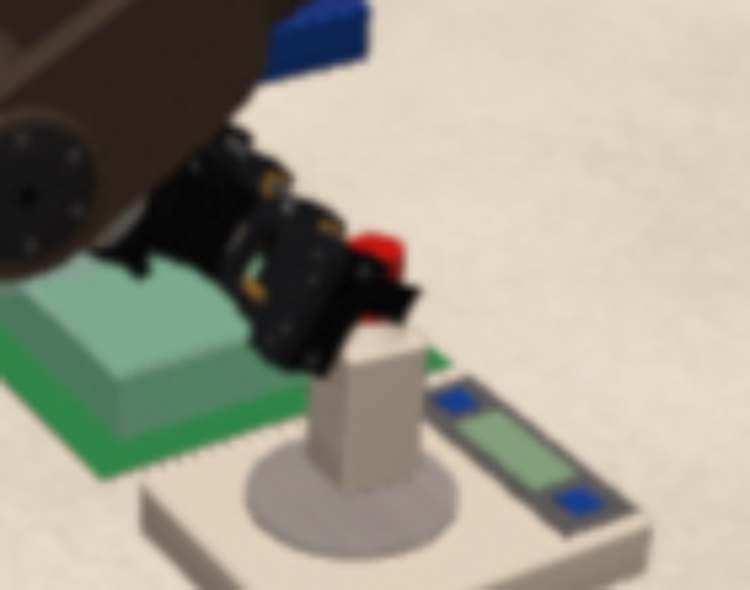

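The bottle at crop (368,410) is upright within about 1° and just above the pan's middle. Lowering in small steps while watching the force.

Request:
jog_arm(motion=[[0,0,0,-4,0,1,0],[0,0,0,-4,0,1,0],[0,0,0,0,0,0,0],[0,0,0,0,0,0,0]])

```text
t: 21.1
eef_pos: [603.8, -6.8, 220.0]
tcp_rot: [-3.141, -1.032, 3.036]
ft_force: [-0.9, 0.5, -2.9]
opening: 0.351
grip_force: 30.0
```

Request:
jog_arm(motion=[[0,0,0,-1.7,0,1,0],[0,0,0,0,0,0,0],[0,0,0,0,0,0,0]])

```text
t: 21.48
eef_pos: [603.8, -6.8, 218.1]
tcp_rot: [-3.141, -1.032, 3.036]
ft_force: [0.5, -0.7, -3.1]
opening: 0.35
grip_force: 30.0
```

Request:
jog_arm(motion=[[0,0,0,-1.7,0,1,0],[0,0,0,0,0,0,0],[0,0,0,0,0,0,0]])

```text
t: 21.85
eef_pos: [603.9, -6.8, 216.0]
tcp_rot: [-3.141, -1.032, 3.036]
ft_force: [0.4, -0.1, -2.8]
opening: 0.348
grip_force: 30.0
```

```bash
python3 - <<'E'
from h import *
s=env.state();print(s["eef_pos"].round(1))
c=env.read_camera("scene");w=cloud(c);faces()
hsv=cv2.cvtColor(c["color"],cv2.COLOR_RGB2HSV);A=R.from_euler("xyz",s["tcp_rot"]);g=s["eef_pos"]+A.apply([0,0,59])
# bottle faces' lowest point / pan height
p=w[(hsv[...,2]>60)];q=p[(p[:,0]-g[0]>21)&(p[:,0]-g[0]<30)&(abs(p[:,1]-g[1])<15)]
h,e=np.histogram(q[:,2],bins=np.arange(50,110,3));print(list(zip(e.astype(int),h)))
E
```

```text
[603.9  -6.8 216. ]
x face n 102 offset at mid-body 25.0 (25) lean deg (top towards +) -0.25 yaw slope -0.3 rms 0.89
y face n 216 offset at mid-body 24.2 (25) lean deg (top towards +) -0.14 yaw slope 0.7 rms 1.32
g [553.5  -1.4 185.8] B [ 0.994 -0.105 -0.   ] [ 0.105  0.994 -0.   ] t 21.9
[(np.int64(50), np.int64(0)), (np.int64(53), np.int64(0)), (np.int64(56), np.int64(4)), (np.int64(59), np.int64(10)), (np.int64(62), np.int64(2)), (np.int64(65), np.int64(1)), (np.int64(68), np.int64(5)), (np.int64(71), np.int64(2)), (np.int64(74), np.int64(1)), (np.int64(77), np.int64(7)), (np.int64(80), np.int64(3)), (np.int64(83), np.int64(1)), (np.int64(86), np.int64(6)), (np.int64(89), np.int64(5)), (np.int64(92), np.int64(3)), (np.int64(95), np.int64(3)), (np.int64(98), np.int64(6)), (np.int64(101), np.int64(3)), (np.int64(104), np.int64(3))]
```

Request:
jog_arm(motion=[[0,0,0,-0.9,0,0.5,0],[0,0,0,0,0,0,0],[0,0,0,0,0,0,0]])

```text
t: 22.32
eef_pos: [603.9, -6.8, 215.0]
tcp_rot: [-3.141, -1.032, 3.036]
ft_force: [0.3, 0.3, -2.9]
opening: 0.353
grip_force: 30.0
```

Request:
jog_arm(motion=[[0,0,0,-0.9,0,0.5,0],[0,0,0,0,0,0,0],[0,0,0,0,0,0,0]])

```text
t: 22.7
eef_pos: [603.9, -6.8, 214.0]
tcp_rot: [-3.141, -1.032, 3.036]
ft_force: [0.0, 0.6, -1.9]
opening: 0.352
grip_force: 30.0
```

Request:
jog_arm(motion=[[0,0,0,-0.9,0,0.5,0],[0,0,0,0,0,0,0],[0,0,0,0,0,0,0]])

```text
t: 23.08
eef_pos: [603.9, -6.8, 212.9]
tcp_rot: [-3.141, -1.032, 3.036]
ft_force: [0.5, 0.6, -3.4]
opening: 0.35
grip_force: 30.0
```

Request:
jog_arm(motion=[[0,0,0,-0.9,0,0.5,0],[0,0,0,0,0,0,0],[0,0,0,0,0,0,0]])

```text
t: 23.45
eef_pos: [604.0, -6.8, 211.9]
tcp_rot: [-3.141, -1.032, 3.036]
ft_force: [-0.1, 0.9, -3.6]
opening: 0.354
grip_force: 30.0
```

```bash
python3 -c "
from h import *
import numpy as np
f=[]
for i in range(4): env.read_camera('top'); f.append(env.state()['ft_force'])
print(np.mean(f,0).round(2))"
```

```text
[-0.03 -0.33 -3.04]
```

Request:
jog_arm(motion=[[0,0,0,-0.9,0,0.5,0],[0,0,0,0,0,0,0],[0,0,0,0,0,0,0]])

```text
t: 24.02
eef_pos: [604.0, -6.8, 211.0]
tcp_rot: [-3.141, -1.032, 3.036]
ft_force: [0.2, 0.6, -2.1]
opening: 0.352
grip_force: 30.0
```

Request:
jog_arm(motion=[[0,0,0,-0.9,0,0.5,0],[0,0,0,0,0,0,0],[0,0,0,0,0,0,0]])

```text
t: 24.4
eef_pos: [604.0, -6.8, 210.0]
tcp_rot: [-3.141, -1.032, 3.036]
ft_force: [0.6, -0.7, 1.1]
opening: 0.348
grip_force: 30.0
```

The pan now carries the full weight (about 4 N). Releasing and backing off along the fingers.

Request:
jog_arm(motion=[[0,0,0,0,0,0,45],[0,0,0,0,0,0,60],[0,0,0,0,0,0,70],[0,0,0,0,0,0,70],[0,0,0,0,0,-10,70],[0,0,0,0,0,-20,70],[0,0,0,0,0,-30,70],[0,0,0,0,0,-30,70],[0,0,0,0,0,-20,70],[0,0,0,0,0,0,70]])

```text
t: 25.65
eef_pos: [698.6, -16.9, 266.5]
tcp_rot: [-3.141, -1.031, 3.036]
ft_force: [-0.7, -0.4, -0.8]
opening: 0.734
grip_force: 0.0
```

```bash
python3 - <<'E'
from h import *
s=env.state();print(s["eef_pos"].round(1),s["ft_force"].round(1),s["opening"])
c=env.read_camera("scene");save(c,"s8.png")
c=env.read_camera("top");w=cloud(c);hsv=cv2.cvtColor(c["color"],cv2.COLOR_RGB2HSV);H,S=hsv[...,0],hsv[...,1]
m=((H<8)|(H>172))&(S>120)&(abs(w[...,0]-555)<60)&(abs(w[...,1])<60);p=w[m];print(len(p),p.mean(0).round(1) if len(p) else "")
E
```

```text
[698.6 -16.9 266.5] [-0.7 -0.4 -0.8] 0.7344182905029808
0
```

View pics/s8.png

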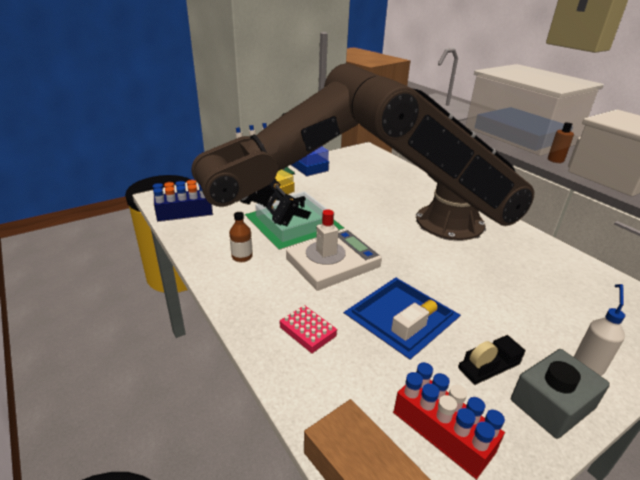

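The red bottle stands upright mid-pan at (327,238), with the gripper clear at (285,205). The cover is flat on the mat at (295,220), the yellow bottle lies in the tray at (412,320), and the bystanders look untouched.

```bash
python3 -c "
from cell import env
print(env.job_done())"
```

```text
the job is handed in; nothing more can be done
None
```

The job is handed in at about 26 s of the 58 s (no verdict was returned): in the last picture the cover lies flat on the green mat, the red-capped bottle stands upright mid-pan, the yellow-capped bottle is still in the tray, and nothing else looks moved.

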